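Load the badge press and hold it shut

ROBOT

A 6-joint arm with a two-finger parallel gripper is mounted at the origin on the work surface. World frame = base frame: x ahead of the robot, y to its left, z up, the work surface at z = 0. Lengths are in m, angles in rad, forces in N, time in s.
With the tool pointing down it reaches from about 0.35 to 0.85 m from the base axis. Payload 8.1 kg.
Tool frame: the origin (TCP) lies at the very end of the fingers, on their centre line; the grasp point (between the pads) lies robot.grip_point_offset behind it (robot.grip_point_offset is the distance from the TCP to the grasp point, in m); z points along the fingers, y is the line along which they close (so a half turn about z gives the same grasp; the last joint's range is limited). The gripper opens to 93 mm and grips with 3 to 60 N. Pads are 15 mm wide; open, the fingers measure 128 mm over their backs; the gripper's body (75 mm by 188 mm) begins 65 mm behind the grasp point.
Start: joints at [1.039, 0.13, 1.488, -0, 1.523, -0.085], TCP at [0.259, 0.541, 0.219] pointing down, gripper open.
Joint ranges: [-2.96, 2.96], [-0.89, 2.26], [0.02, 2.5], [-1.34, 4.48], [0, 2.73], [-2.66, 2.66]. Speed limits (rad/s): [2.39, 2.39, 2.79, 3.14, 3.14, 3.14].

INTERFACE

Orientations are given as a rotation vector (axis times angle).
In Python, from plant import robot, eyes gives the robot as it stands. The module is installed in compiled form; this text tells all that it offers.
- The arm moves only by the tool apply_moves, never from a script. Its argument "steps" is one flat list of numbers, 7 for each row, row after row: the shift along the tool's x, y, z in units of 30 mm (1.0 is 30 mm), then the turn, a rotation vector about the tool's x, y, z in units of 6 degrees (1.0 is 6 degrees), then the opening in per cent of the stroke, from 0 (shut) to 100 (fully open). In form: [dx, dy, dz, ax, ay, az, fingers, dx, dy, dz, ax, ay, az, fingers, ...]. A call has 1 to 12 rows; each row shifts and turns the commanded pose from where the row before left it, along the tool's axes as they then stand; what a row does not reach is not made up. A row lasts 1/12 s, in which the tool goes at most 41.7 mm and 7.16 degrees, less where a joint would pass 70% of its speed; a pose out of reach is approached as far as the arm can. A call is refused whole if a number of a shift passes 1 or a number of a turn 1, either way. A call with a gripper value outside its range is refused whole. The fingers move at their own pace and stop on an object; "grip_force" is the grip in N (left out, the last holds). Time passes only in rows, so rows that do not move let the fingers close. It gives the time, the measured TCP pose, the force, the opening and the grip force at its end, in the units of the state.
- robot.read_state(): the state, without advancing time (a new reading comes with each control period).
- eyes.read_camera(name): name is "scene" or "top" or "wrist"; returns the picture (400x640x3 uint8, red, green, blue); there is no depth.
- eyes.calibration(name): a dict with "K" (3x3 intrinsics, pixels), "R" (3x3) and "t" (3): a world point X has camera coordinates R X + t. Camera axes: x right, y down, z forward; pixel columns grow to the right and rows downward; lengths in m; the calibration is good to about 2 mm. The wrist camera is an equidistant fisheye: a pixel r from the principal point sees the ray r / f radians off the axis. A picture is of the moment at which its call begins: read the wrist's pose just before it. calibration takes no time and is no camera call; for the wrist camera it gives the pose at the moment of the call.
- robot.close_job(): hands the job in; it is judged then, once.
Trained networks look in the newest picture that a camera, given by its name, has taken for a name from the list of things; names that differ only in an ending like _2 or _b are one class to them, and where a whole thing is asked for, a point or a joint stands for the part that bears it (a point fixed in the world has none). Each returns a list of dicts, best first, with "conf" (0 to 1); they miss things now and then, are a little off and sometimes report something else, mostly with a low value. They report only what shows in the picture. A call takes as long as a camera call. They do not tell look-alikes from the thing itself.
- eyes.search_frame(camera, thing): "rect" ([left, top, width, height] in pixels, round what is visible of it).
- eyes.place_of(camera, thing): "xy" ([column, row] in pixels: a listed point, or the origin of a listed thing).
The state is a dict: "t": time; "q": joint angles; "dq": joint speeds; "joint_torque": joint torques, N m; "tool_pos": TCP position; "orientation": TCP orientation; "force": force on the tool from outside, world axes, zero at the start; "wrist_torque": the same for the moment, N m; "opening": finger opening in m; "gripper_force": force on a finger pad.
Only numpy, scipy, OpenCV 4.12 (cv2) and the standard library are available. Lean on these libraries where they do the work, as an engineer would, in place of code of your own. Each camera call takes 0.05 s, during which the arm holds its last target. There are 200 camera calls.

TASK

The planning office is making badges for its open day: load one in the badge press. Three shells lie loose on the table; lay the large round one, which fits the round die, flat in the die on the drawn-out slide and let go, then push the slide fully in by its upright handle so that the die stands under the head. Last, press the sprung lever down by its T-grip, past the click of its pawl and on until it stops, and finish still holding it pressed fully down (the pawl alone lets the press spring open a few millimetres); leave the square shell, the small shell and the paperweight where they are.

Things in the scene. Friction and masses are not known exactly. Their poses are not given: they have to be found in the camera images.
- press: the badge press, a grey casting fixed to the table: base 120 mm wide, slide bed out to its left, column at the back, 210 mm high without the lever. Origin: on the table below the ram axis; x points to the back of the press (away from the robot at yaw 0), y to its left, z up. Its head spans 35 mm to front and 31 mm to each side of the ram axis, 105 to 151 mm above the table
- die_slide (a joint): how far the die slide has been pushed in, m: 0 = fully drawn out (die 125 mm to the left of the ram axis, along the press's y), 0.125 = fully home against its stop with the die under the ram. It slides stiffly (about 2 N) along the press's -y and stays where it is left
- die_floor (a point): centre of the floor of the round die cavity on the slide, 31 mm above the table. Cavity: 61 mm wide at its floor, tapering out to 69 mm at the rim, 5 mm above the floor (a seated shell stands 2 mm proud). The die is a dark steel ring 80 mm across outside, on a bright plate of 82 by 100 mm whose top is 4 mm below the cavity floor. z up, axes along those of the press
- slide_handle (a point): centre of the top face of the slide's upright handle, a black plastic pin 18 to 22 mm thick and 46 mm high (its top 66 mm above the table), 100 mm to the left of the die's centre (press's +y) on a thin rod
- lever (a joint): angle of the sprung lever, rad: 0 = up at rest (26 degrees above level), grows as its front is pressed down; clicks at about 0.50, pad meets the shell at about 0.525, stop at 0.56. Takes 6 to 11 N at the grip up to the click, 15 to 17 N at the stop. Let go before the click it springs up; after it the pawl holds it at about 0.47, the pad 6 mm off the shell, and it cannot be raised again
- lever_pivot (a point): the lever's pivot, on the middle plane of the press, 80 mm behind the ram axis and 190 mm above the table; the pivot's axis is the press's y
- lever_grip (a point): centre of the lever's T-grip, a black plastic bar 28 mm thick and 130 mm long that lies level, along the press's y, at the front of the lever, 220 mm from the pivot; 286 mm above the table when up, 167 mm when fully down. A thin neck joins its middle to the lever from behind; above and in front it is free
- pawl (a joint): the sprung pawl slider behind the lever's hub, on the right-hand side of the press, m: 0 = home; the hub's tooth pushes it out up to about 7 mm and it snaps back home as it clicks under the tooth
- pad: the dark steel pressure pad at the foot of the ram, 54 mm across, sprung upwards (4 N at first touch, 4 N more per mm, about 17 N on a seated shell with the lever fully down). Origin at the centre of its underside
- shell_mid (a point): centre of the large round badge shell (body shell), half-way up: a bright steel disc, 58 mm across, 7 mm thick with rounded rims, 25 g; lies flat on the table, so this point is 3.5 mm above it. z up
- square_shell: a square badge shell, 50 by 50 by 7 mm, same steel; not wanted. Origin: centre of the underside
- small_shell: a small round badge shell, 38 mm across, 7 mm thick, same steel; not wanted. Origin: centre of the underside
- paperweight: a dark iron paperweight, a disc 80 mm across and 28 mm high. Origin: centre of the underside
Not all that is in view belongs to the job. Leave any pink or yellow look-alike of the part that bears shell_mid alone.

How it is judged:
On the way, in this order (a step that is already met when the one before it is completed fails the run):
1. the large round shell lies flat in the die on the drawn-out slide, let go (horizontal distance between shell_mid and die_floor below 0.004 m and z of shell_mid in the frame of die_floor below 0.0055 m and angle between shell_mid's own z axis and vertical below 0.06 rad and contact force between the fingers and shell below 0.1 N and value of joint die_slide below 0.06 m), for 0.2 s.
2. the slide is fully home with the shell seated and the lever still up (value of joint die_slide above 0.122 m and horizontal distance between shell_mid and die_floor below 0.004 m and z of shell_mid in the frame of die_floor below 0.0055 m and value of joint lever below 0.3 rad), for 0.2 s.
3. the lever is pressed past the pawl's click (value of joint lever above 0.505 rad and value of joint pawl below 0.002 m), for 0.1 s.
At the end, for the whole second after the job is handed in: For the last second the fingers hold the lever down (over 4 N) within 0.025 rad of its stop, pawl clicked in and home (2 mm); slide home within 3 mm; the large round shell flat in the die (4 mm of centre, middle under 5.5 mm above the floor), pressed by the pad with over 5 N (value of joint lever above 0.535 rad and value of joint pawl below 0.002 m and value of joint die_slide above 0.122 m and contact force between the fingers and lever above 4 N and contact force between pad and shell above 5 N and horizontal distance between shell_mid and die_floor below 0.004 m and z of shell_mid in the frame of die_floor below 0.0055 m and angle between shell_mid's own z axis and vertical below 0.06 rad); the arm keeps its last pose, push and grip.
It fails at once if the square shell, the small shell or the paperweight is shifted by more than 20 mm (distance of any of square_shell, small_shell, paperweight from where it was at the start of the episode above 0.02 m).
It also fails if it takes over 67 s, if anything falls off the work surface, if the arm or the gripper's body presses on something with over 40 N, if the wrist force passes 120 N, or if a joint passes its speed limit or range.

## Working session

There is one attempt and no reset: what is moved stays moved. The work goes in short steps, Python scripts to look and compute and a tool call to move; the robot and the scene stay as the last step left them, time stands still between calls to the robot, and variables do not carry over. Pictures are saved under pics/ and viewed, at most 10 in all, crops included, and the job is handed in when it is done.

Besides the shell and the picture viewer there is one more tool, called after ">>>" as name(argument=value, ...) on one line, values as JSON. apply_moves: Moves the arm, as the interface text tells. Its arguments: {"type":"object","properties":{"steps":{"type":"array"},"grip_force":{"type":"number"}},"required":["steps"]}

```bash
mkdir -p pics; cat > h.py <<'E'
import numpy as np, cv2
from plant import robot, eyes
from scipy.spatial.transform import Rotation as Ro
def snap(c,f=None):
    im=eyes.read_camera(c)
    if f: cv2.imwrite('pics/'+f,im[:,:,::-1])
    return im
def ray(c,px,cal=None):
    cal=cal or eyes.calibration(c);K,R,t=[np.array(cal[k]) for k in('K','R','t')]
    a=np.array([(px[0]-K[0,2])/K[0,0],(px[1]-K[1,2])/K[1,1]])
    if c=='wrist':
        r=np.linalg.norm(a);d=np.r_[a/max(r,1e-9)*np.sin(r),np.cos(r)]
    else: d=np.r_[a,1]
    return -R.T@t,R.T@d
def onz(c,px,z,cal=None):
    o,d=ray(c,px,cal);return o+d*(z-o[2])/d[2]
def proj(c,X,cal=None):
    cal=cal or eyes.calibration(c);K,R,t=[np.array(cal[k]) for k in('K','R','t')]
    p=R@np.array(X)+t
    if c=='wrist':
        r=np.hypot(p[0],p[1]);a=p[:2]/r*np.arctan2(r,p[2])
    else:a=p[:2]/p[2]
    return K[:2,:2]@a+K[:2,2]
E
python3 - <<'E'
from h import *
s=robot.read_state();print(s['t'],s['tool_pos'],s['orientation'],s['opening'],robot.grip_point_offset)
Z=dict(shell_mid=.0035,die_floor=.031,slide_handle=.066,lever_pivot=.19,lever_grip=.286,square_shell=0,small_shell=0,paperweight=0,press=0)
a=[snap(c,c+'0.png') for c in('top','scene')]
for c in('top','scene'):
    for n,z in Z.items():
        for d in eyes.place_of(c,n)[:3]:
            print(c,n,round(d['conf'],2),np.round(d['xy'],1),np.round(onz(c,d['xy'],z),4))
cv2.imwrite('pics/both.png',cv2.resize(np.vstack(a)[:,:,::-1],(480,600)))
E
```

```text
0.0 [0.25893239 0.54062065 0.21758205] [-6.95847125e-01 -3.06296907e+00  2.75084374e-03] 0.0929900597229166 0.0188
top shell_mid 0.73 [399.  192.6] [ 0.6211 -0.1425  0.0035]
top shell_mid 0.72 [307.9 264.1] [0.4315 0.0978 0.0035]
top shell_mid 0.71 [284.3 298.8] [0.3445 0.1564 0.0035]
top die_floor 0.96 [359.6 180.9] [ 0.6458 -0.0345  0.031 ]
top slide_handle 0.84 [323.3 168.2] [0.6699 0.061  0.066 ]
top lever_pivot 0.87 [425.1 143.6] [ 0.6982 -0.1659  0.19  ]
top lever_pivot 0.26 [227.3 156.2] [0.6633 0.2763 0.19  ]
top lever_grip 0.67 [357.4 182.3] [ 0.5863 -0.0021  0.286 ]
top lever_grip 0.66 [423.3 222.6] [ 0.5076 -0.1297  0.286 ]
top lever_grip 0.3 [401.2 193.3] [ 0.5651 -0.0882  0.286 ]
top square_shell 0.93 [264.2 221.1] [0.5422 0.2137 0.    ]
top square_shell 0.43 [227.7 156.9] [0.7149 0.3169 0.    ]
top small_shell 0.75 [210.4 258.7] [0.4438 0.3485 0.    ]
top paperweight 0.59 [229.2 156.1] [0.7172 0.313  0.    ]
top paperweight 0.43 [208.4 262.3] [0.4347 0.3531 0.    ]
top press 0.84 [400.9 194.7] [ 0.6162 -0.1482  0.    ]
scene shell_mid 0.63 [365.5 241.2] [0.4032 0.0908 0.0035]
scene shell_mid 0.61 [379.9 268.2] [0.4451 0.209  0.0035]
scene shell_mid 0.55 [393.9 245.7] [0.3442 0.155  0.0035]
scene die_floor 0.96 [278.4 242.3] [ 0.647  -0.0213  0.031 ]
scene slide_handle 0.78 [288. 250.] [0.6606 0.0613 0.066 ]
scene lever_pivot 0.66 [236.8 182.8] [ 0.704 -0.154  0.19 ]
scene lever_grip 0.71 [300.7 140.9] [ 0.5033 -0.1194  0.286 ]
scene square_shell 0.81 [357.2 282.8] [0.5332 0.2175 0.    ]
scene small_shell 0.51 [421.  304.3] [0.4419 0.3708 0.    ]
scene paperweight 0.84 [324.4 337.2] [ 0.7126  0.3207 -0.    ]
scene press 0.65 [266.8 225.9] [ 0.6203 -0.1494  0.    ]
```

View pics/top0.png

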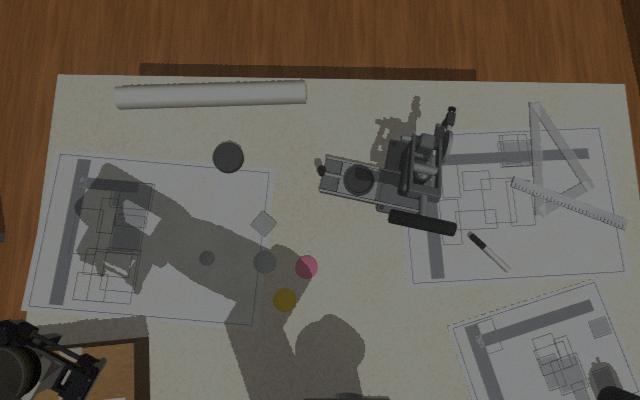

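View pics/scene0.png

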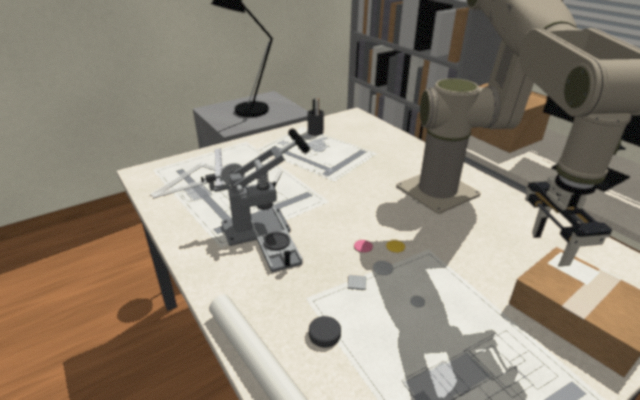

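The top view shows three round candidates: pink (307,267), yellow (285,300) and bare steel grey (264,262). The small shell is at (207,258), the square one at (263,222) and the paperweight at (228,157). The grey disc at (264,262) in the top view, (380,268) in the scene view, fits "bright steel, 58 mm"; the pink and yellow ones are look-alikes. I'll confirm that in a crop.

```bash
python3 - <<'E'
from h import *
im=cv2.imread('pics/top0.png');cv2.imwrite('pics/crop.png',cv2.resize(im[190:320,190:340],None,fx=4.5,fy=4.5,interpolation=cv2.INTER_CUBIC))
snap('top');snap('scene')
for c in('top','scene'):
    for n in('shell_mid','small_shell'):
        for d in eyes.search_frame(c,n)[:5]:
            r=d['rect'];p=[r[0]+r[2]/2,r[1]+r[3]/2];print(c,n,d['conf'],np.round(r,1),onz(c,p,.0035).round(4))
    for d in eyes.place_of(c,'shell_mid'): print(c,d, onz(c,d['xy'],.0035))
print(onz('top',(264,262),.0035))
s=robot.read_state();print(Ro.from_rotvec(s['orientation']).as_matrix().round(3),s['tool_pos'],s['t'])
print(eyes.calibration('wrist'))
E
```

```text
top shell_mid 0.82 [296.6 255.9  19.4  21.9] [0.4245 0.1018 0.0035]
top shell_mid 0.71 [273.1 288.8  20.6  25.4] [0.3378 0.1585 0.0035]
top shell_mid 0.57 [251.9 249.7  25.5  20.1] [0.4419 0.209  0.0035]
top small_shell 0.52 [198.4 254.7  17.   12.9] [0.4375 0.3562 0.0035]
top {'xy': [285.0, 302.0], 'conf': 0.8} [0.33662011 0.15446902 0.0035    ]
top {'xy': [262.0, 258.9], 'conf': 0.79} [0.44404645 0.21586762 0.0035    ]
top {'xy': [318.3, 169.2], 'conf': 0.65} [0.68282036 0.07312926 0.0035    ]
top {'xy': [305.1, 266.5], 'conf': 0.6} [0.42541009 0.10492959 0.0035    ]
scene shell_mid 0.7 [372.6 261.6  22.5  11.1] [0.4327 0.2118 0.0035]
scene shell_mid 0.48 [357.8 239.   12.4  14.3] [0.4219 0.107  0.0035]
scene shell_mid 0.47 [385.2 238.1  18.4  14.7] [0.3421 0.1549 0.0035]
scene small_shell 0.63 [410.8 295.1  15.1  12.2] [0.4427 0.3613 0.0035]
scene {'xy': [365.5, 242.7], 'conf': 0.58} [0.40776213 0.09649194 0.0035    ]
scene {'xy': [393.7, 244.8], 'conf': 0.47} [0.34180558 0.15143938 0.0035    ]
[0.43620459 0.21049816 0.0035    ]
[[-0.902  0.432 -0.   ]
 [ 0.432  0.902 -0.   ]
 [-0.    -0.    -1.   ]] [0.25924039 0.54110718 0.21862978] 1.4
{'K': array([[309.70691629,   0.        , 325.0631144 ],
       [  0.        , 309.70691629, 206.94085209],
       [  0.        ,   0.        ,   1.        ]]), 'R': array([[ 4.32960443e-01,  9.01412697e-01,  6.35998810e-04],
       [ 8.74209330e-01, -4.20066124e-01,  2.43521044e-01],
       [ 2.19780122e-01, -1.04878983e-01, -9.69895405e-01]]), 't': array([-0.60023479, -0.02779354,  0.38791846])}
```

View pics/crop.png

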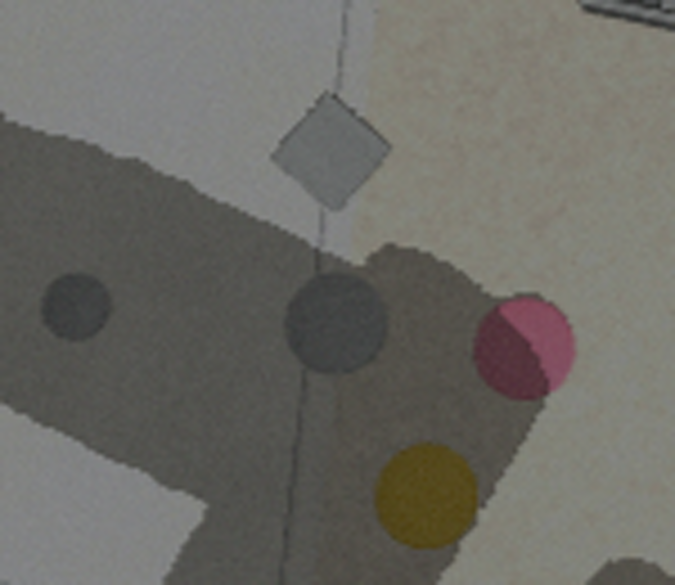

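The crop confirms it: the plain grey steel disc, centre about (264.7,261.8) in the top view, is the large shell. It is about 1.5 times as wide as the small one at left, and the pink and yellow discs are coloured look-alikes. Next I turn so the closing line lies along the press x, then go above the shell.

>>> apply_moves(steps=[0, 0, 0, 0, 0, 1, 100, 0, 0, 0, 0, 0, 1, 100, 0, 0, 0, 0, 0, 1, 100, 0, 0, 0, 0, 0, 1, 100, 0, 0, 0, 0, 0, 1, 100, 0, 0, 0, 0, 0, 1, 100, 0, 0, 0, 0, 0, 1, 100, 0, 0, 0, 0, 0, 1, 100, 0, 0, 0, 0, 0, 1, 100, 0, 0, 0, 0, 0, 1, 100, 0, 0, 0, 0, 0, 1, 100, 0, 0, 0, 0, 0, 1, 100])

```text
t: 2.4
tool_pos: [0.2592, 0.5411, 0.2187]
orientation: [-2.369, -2.063, -0.0]
force: [-0.1, -0.1, -0.9]
opening: 0.093
gripper_force: 0.0
```

>>> apply_moves(steps=[0, 0, 0, 0, 0, 0.9, 80, -0.95, 0.8, 0, 0, 0, 0, 80, -0.95, 0.8, 0, 0, 0, 0, 80, -0.95, 0.8, 0, 0, 0, 0, 80, -0.95, 0.8, 0, 0, 0, 0, 80, -0.95, 0.8, 0, 0, 0, 0, 80, -0.95, 0.8, 0.5, 0, 0, 0, 80, -0.95, 0.8, 0.5, 0, 0, 0, 80, -0.95, 0.8, 0.5, 0, 0, 0, 80, -0.95, 0.8, 0.5, 0, 0, 0, 80, -0.95, 0.8, 0.5, 0, 0, 0, 80, 0, 0, 0, 0, 0, 0, 80])

```text
t: 3.4
tool_pos: [0.4296, 0.2036, 0.1406]
orientation: [2.462, 1.949, -0.007]
force: [-0.6, -0.5, -0.9]
opening: 0.0746
gripper_force: 0.0
```

```bash
python3 - <<'E'
from h import *
s=robot.read_state();print(s['t'],s['tool_pos'],s['q'],s['opening'],Ro.from_rotvec(s['orientation']).as_matrix().round(3))
Z=dict(shell_mid=.0035,die_floor=.031,slide_handle=.066,lever_grip=.286)
cal=eyes.calibration('wrist');snap('wrist','w1.png');snap('top','t1.png');snap('scene')
for c in('wrist','top','scene'):
    cc=cal if c=='wrist' else None
    for n,z in Z.items():
        for d in eyes.place_of(c,n)[:4]: print(c,n,round(d['conf'],2),np.round(d['xy'],1),onz(c,d['xy'],z,cc).round(4))
    for d in eyes.search_frame(c,'shell_mid')[:3]:
        r=d['rect'];p=[r[0]+r[2]/2,r[1]+r[3]/2];print(c,d['conf'],np.round(r,1),onz(c,p,.0035,cc).round(4))
E
```

```text
3.4 [0.42959593 0.20358716 0.14055937] [ 0.3366775  -0.15693148  1.91706255 -0.00259041  1.38543138  0.56890344] 0.07460975765816845 [[ 0.23   0.973 -0.003]
 [ 0.973 -0.23  -0.004]
 [-0.004 -0.002 -1.   ]]
wrist shell_mid 0.93 [331.4 194.4] [0.4366 0.2059 0.0035]
wrist shell_mid 0.87 [341.4 285.7] [0.4243 0.1037 0.0035]
wrist shell_mid 0.69 [258.8 259.6] [0.3445 0.1543 0.0035]
wrist die_floor 0.66 [534.5  55.2] [0.6778 0.3095 0.031 ]
wrist 0.87 [255.7 231.7  27.7  44.4] [0.358  0.1583 0.0035]
wrist 0.8 [302.6 161.4  61.1  58.9] [0.4391 0.209  0.0035]
wrist 0.61 [317.8 262.1  49.6  16.6] [0.4296 0.1219 0.0035]
top shell_mid 0.83 [304.9 267.1] [0.4239 0.1054 0.0035]
top shell_mid 0.59 [283.1 300. ] [0.3415 0.1594 0.0035]
top die_floor 0.68 [357.2 180.2] [ 0.6476 -0.0282  0.031 ]
top slide_handle 0.9 [325.8 168. ] [0.6705 0.0546 0.066 ]
top lever_grip 0.71 [421.6 222. ] [ 0.5087 -0.1264  0.286 ]
top 0.5 [285.2 289.2   9.4  22.4] [0.3406 0.1422 0.0035]
scene shell_mid 0.64 [381.5 267.1] [0.4383 0.208  0.0035]
scene shell_mid 0.62 [394.4 244.9] [0.3403 0.153  0.0035]
scene shell_mid 0.49 [364.2 241.9] [0.4087 0.0913 0.0035]
scene shell_mid 0.46 [356.9 279.9] [0.5293 0.2108 0.0035]
scene die_floor 0.58 [277.1 242.5] [ 0.6507 -0.0226  0.031 ]
scene lever_grip 0.75 [297.5 142.8] [ 0.5178 -0.1138  0.286 ]
scene lever_grip 0.57 [232.9 182.8] [ 0.7704 -0.0102  0.286 ]
scene 0.55 [372.1 258.7  21.8  15.3] [0.4326 0.2079 0.0035]
scene 0.51 [356.  235.8  17.1  16.5] [0.4143 0.1    0.0035]
```

View pics/w1.png

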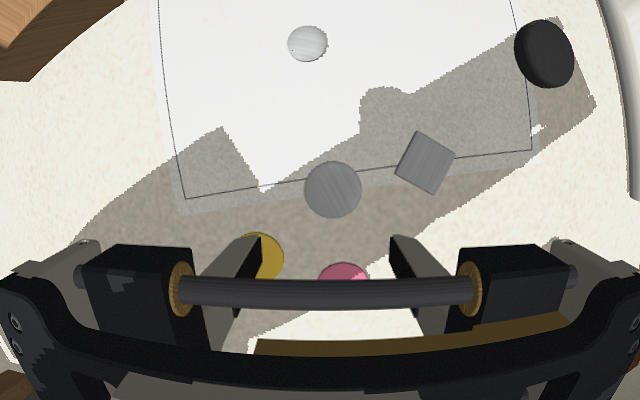

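The wrist view shows the grey shell at (333,190), between the jaws' lines, with the square at (425,162) and yellow and pink partly hidden by the fingers at (262,257) and (343,275). That puts it at about (0.438, 0.209).

>>> apply_moves(steps=[0.24, 0.23, 0.3, 0, 0, 0, 80, 0, 0, 0.9, 0, 0, 0, 80, 0, 0, 0.9, 0, 0, 0, 80, 0, 0, 0.9, 0, 0, 0, 80, 0, 0, 0.7, 0, 0, 0, 80, 0, 0, 0.4, 0, 0, 0, 80, 0, 0, 0.2, 0, 0, 0, 80, 0, 0, 0, 0, 0, 0, 80, 0, 0, 0, 0, 0, 0, 80])

```text
t: 5.05
tool_pos: [0.438, 0.2151, 0.0155]
orientation: [2.458, 1.955, 0.001]
force: [0.2, -0.7, 0.9]
opening: 0.0746
gripper_force: 0.0
```

```bash
python3 - <<'E'
from h import *
s=robot.read_state();print(s['t'],s['tool_pos'],s['force'],Ro.from_rotvec(s['orientation']).as_matrix().round(3))
cal=eyes.calibration('wrist');snap('wrist','w2.png')
for d in eyes.place_of('wrist','shell_mid')[:3]: print(d['conf'],d['xy'],onz('wrist',d['xy'],.0035,cal).round(4))
for d in eyes.search_frame('wrist','shell_mid')[:3]:print(d)
E
```

```text
5.05 [0.43797382 0.21511179 0.01551678] [ 0.20739041 -0.65001707  0.89086714] [[ 0.225  0.974  0.001]
 [ 0.974 -0.225  0.   ]
 [ 0.     0.001 -1.   ]]
0.97 [326.0, 251.8] [0.4372 0.2094 0.0035]
0.93 [219.5, 340.1] [0.3437 0.1557 0.0035]
{'rect': [282.3, 205.1, 96.4, 74.0], 'conf': 0.84}
{'rect': [224.7, 317.3, 33.9, 34.6], 'conf': 0.66}
{'rect': [586.8, 0.0, 53.2, 98.4], 'conf': 0.55}
```

View pics/w2.png

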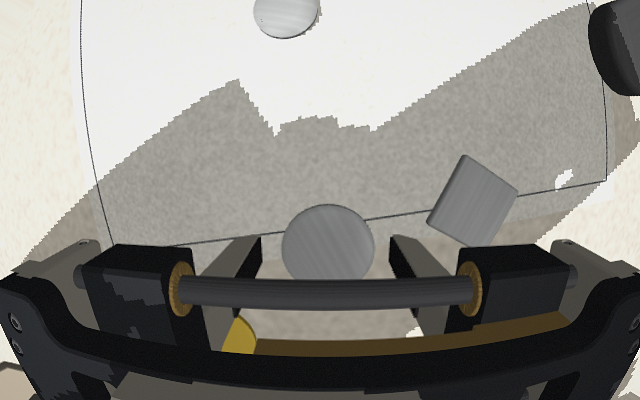

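The shell shows at (328,248), centred between the fingertips. The measured point is (0.437, 0.2094), so I shift about -5.7 mm along tool x and go down.

>>> apply_moves(steps=[-0.19, 0, 0.2, 0, 0, 0, 80, 0, 0, 0.19, 0, 0, 0, 80, 0, 0, 0, 0, 0, 0, 80, 0, 0, 0, 0, 0, 0, 80])

```text
t: 5.53
tool_pos: [0.4355, 0.209, 0.0023]
orientation: [-2.459, -1.955, 0.002]
force: [0.5, -1.0, -1.0]
opening: 0.0744
gripper_force: 0.0
```

>>> apply_moves(steps=[0, 0, 0, 0, 0, 0, 55, 0, 0, 0, 0, 0, 0, 55, 0, 0, 0, 0, 0, 0, 50, 0, 0, 0, 0, 0, 0, 50, 0, 0, 0, 0, 0, 0, 50, 0, 0, 0, 0, 0, 0, 50], grip_force=15)

```text
t: 6.03
tool_pos: [0.4362, 0.2094, 0.0031]
orientation: [2.459, 1.956, 0.001]
force: [0.2, -0.1, -0.5]
opening: 0.0574
gripper_force: 15.0
```

>>> apply_moves(steps=[0, 0, -0.4, 0, 0, 0, 50, 0, 0, -0.8, 0, 0, 0, 50, 0, 0, -0.9, 0, 0, 0, 50, 0, 0, -0.9, 0, 0, 0, 50, -0.3, 0.4, -0.9, 0, 0, 0, 50, -0.7, 1, 0, 0, 0, 0, 50, -0.7, 1, 0, 0, 0, 0, 50, -0.7, 1, 0, 0, 0, 0, 50, -0.7, 1, 0, 0, 0, 0, 50, -0.7, 1, 0, 0, 0, 0, 50, -0.7, 1, 0, 0, 0, 0, 50, -0.7, 1, 0, 0, 0, 0, 50])

```text
t: 7.03
tool_pos: [0.6181, 0.0058, 0.1197]
orientation: [-2.459, -1.955, 0.0]
force: [-0.0, 0.6, -0.1]
opening: 0.0576
gripper_force: 15.0
```

>>> apply_moves(steps=[-0.6, 0.8, 0, 0, 0, 0, 50, -0.38, 0.47, 0, 0, 0, 0, 50, 0, 0, 0, 0, 0, 0, 50, 0, 0, 0, 0, 0, 0, 50, 0, 0, 0, 0, 0, 0, 50])

```text
t: 7.45
tool_pos: [0.6471, -0.0292, 0.1195]
orientation: [-2.458, -1.955, 0.001]
force: [-0.6, -0.1, -1.1]
opening: 0.0574
gripper_force: 15.0
```

```bash
python3 - <<'E'
from h import *
s=robot.read_state();print(s['t'],s['tool_pos'],s['opening'],s['gripper_force'],Ro.from_rotvec(s['orientation']).as_matrix().round(3))
Z=dict(die_floor=.031,slide_handle=.066,lever_grip=.286,lever_pivot=.19,shell_mid=s['tool_pos'][2])
cal=eyes.calibration('wrist');snap('wrist','w3.png');snap('top','t3.png');snap('scene')
for c in('wrist','top','scene'):
    cc=cal if c=='wrist' else None
    for n,z in Z.items():
        for d in eyes.place_of(c,n)[:2]: print(c,n,round(d['conf'],2),np.round(d['xy'],1),onz(c,d['xy'],z,cc).round(4))
E
```

```text
7.45 [ 0.64713731 -0.0292341   0.11945586] 0.057440631857025096 15.000021010637283 [[ 0.225  0.974 -0.001]
 [ 0.974 -0.225  0.   ]
 [ 0.    -0.001 -1.   ]]
wrist slide_handle 0.6 [329.   86.8] [0.672 0.066 0.066]
wrist shell_mid 0.96 [326.9 251.2] [ 0.648  -0.0298  0.1195]
wrist shell_mid 0.88 [ 50.9 117.6] [0.4764 0.1045 0.1195]
top slide_handle 0.41 [323.7 168.9] [0.6681 0.0599 0.066 ]
top shell_mid 0.79 [285.5 300.6] [0.3479 0.1454 0.1195]
top shell_mid 0.73 [304.7 266.8] [0.4234 0.1032 0.1195]
scene die_floor 0.64 [276. 245.] [ 0.6591 -0.0142  0.031 ]
scene slide_handle 0.95 [286.3 251.6] [0.668  0.0647 0.066 ]
scene lever_grip 0.81 [300.9 141.2] [ 0.5038 -0.1174  0.286 ]
scene lever_pivot 0.7 [234.8 181.6] [ 0.7061 -0.1634  0.19  ]
scene shell_mid 0.69 [365. 244.] [0.5074 0.2071 0.1195]
scene shell_mid 0.58 [277.2 218.6] [ 0.647  -0.0199  0.1195]
```

View pics/w3.png

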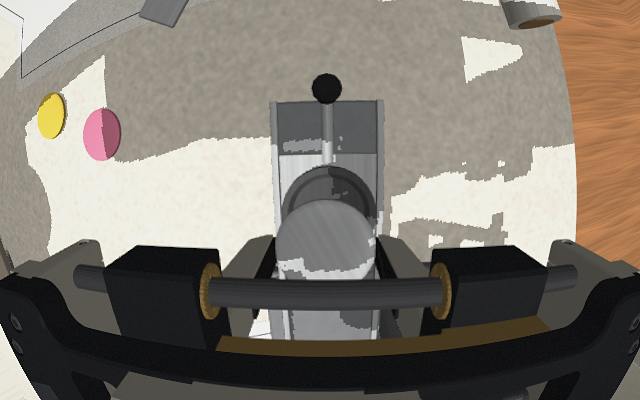

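The wrist view shows the shell held at (327,240), the die ring behind it with its far rim at about (329,167), and the handle top at (327,88). The plate's edges are vertical, so the yaw fits. I'll check the die position by overlay.

```bash
python3 - <<'E'
from h import *
cal=eyes.calibration('wrist')
for p in((329,166),(282,215),(376,215)): print(p,onz('wrist',p,.036,cal).round(4))
im=cv2.imread('pics/w3.png')
ya=np.array([.225,.974,0]);xa=np.array([.974,-.225,0])
D=np.array([.6495,-.0315,0])
big=cv2.resize(im[60:300,220:440],None,fx=2.5,fy=2.5,interpolation=cv2.INTER_CUBIC)
def dr(c,r,z,col):
    for a in np.linspace(0,2*np.pi,120):
        p=(proj('wrist',c+r*(np.cos(a)*xa+np.sin(a)*ya)+[0,0,z],cal)-[220,60]+.5)*2.5
        cv2.circle(big,tuple(int(v) for v in p),1,col,-1)
dr(D,.04,.036,(0,0,255));dr(D,.0345,.036,(0,255,0));dr(D,.0305,.031,(255,255,0));dr(D+.1*ya,.01,.066,(0,0,255))
for sgn in(-1,1):
  for v in np.linspace(-.05,.05,60):
    p=(proj('wrist',D+sgn*.041*xa+v*ya+[0,0,.027],cal)-[220,60]+.5)*2.5;cv2.circle(big,tuple(int(v) for v in p),1,(255,0,255),-1)
cv2.imwrite('pics/ov.png',big)
E
```

```text
(329, 166) [0.6597 0.0072 0.036 ]
(282, 215) [ 0.6122 -0.0238  0.036 ]
(376, 215) [ 0.6891 -0.0417  0.036 ]
```

View pics/ov.png

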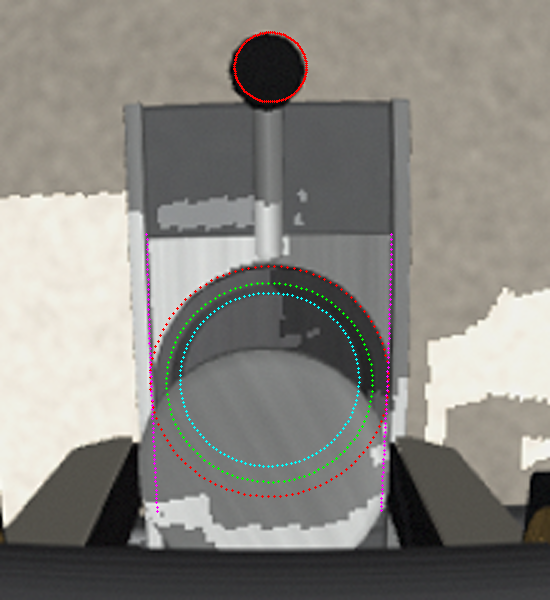

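The overlay fits the ring, plate and handle within about a millimetre. The die is at (0.6495, -0.0315), so I lower the shell to it.

>>> apply_moves(steps=[-0.04, 0.06, 0.4, 0, 0, 0, 50, 0, 0, 0.8, 0, 0, 0, 50, 0, 0, 0.8, 0, 0, 0, 50, 0, 0, 0.4, 0, 0, 0, 50, 0, 0, 0.15, 0, 0, 0, 50, 0, 0, 0.1, 0, 0, 0, 50, 0, 0, 0, 0, 0, 0, 50, 0, 0, 0, 0, 0, 0, 50, 0, 0, 0, 0, 0, 0, 50, 0, 0, 0, 0, 0, 0, 50])

```text
t: 9.18
tool_pos: [0.6503, -0.0315, 0.0419]
orientation: [2.457, 1.955, 0.002]
force: [0.1, 0.0, 0.1]
opening: 0.0573
gripper_force: 15.0
```

```bash
python3 - <<'E'
from h import *
for i in range(3):
    s=robot.read_state();print(s['t'],s['tool_pos'],s['force']);eyes.read_camera('wrist')
E
```

```text
9.1833 [ 0.65025544 -0.03152102  0.04191722] [0.1071735  0.04859917 0.12749794]
9.2333 [ 0.65007068 -0.03147725  0.04168402] [-0.02615732 -0.03093628 -0.0082386 ]
9.2833 [ 0.64986544 -0.03145422  0.04138301] [ 0.27490306  0.41208354 -0.01386063]
```

>>> apply_moves(steps=[0, 0, 0.13, 0, 0, 0, 50, 0, 0, 0, 0, 0, 0, 50, 0, 0, 0, 0, 0, 0, 50, 0, 0, 0, 0, 0, 0, 50, 0, 0, 0, 0, 0, 0, 50])

```text
t: 9.75
tool_pos: [0.6492, -0.0314, 0.0365]
orientation: [-2.459, -1.956, 0.0]
force: [-0.4, -0.4, 0.2]
opening: 0.0569
gripper_force: 15.0
```

Now I release gently, then lift.

>>> apply_moves(steps=[0, 0, 0, 0, 0, 0, 66, 0, 0, 0, 0, 0, 0, 70, 0, 0, 0, 0, 0, 0, 75, 0, 0, 0, 0, 0, 0, 78, 0, 0, 0, 0, 0, 0, 78, 0, 0, -0.3, 0, 0, 0, 78, 0, 0, -0.6, 0, 0, 0, 78, 0, 0, -0.8, 0, 0, 0, 78, 0, 0, -0.8, 0, 0, 0, 78, 0, 0, -0.3, 0, 0, 0, 78, 0, 0, 0, 0, 0, 0, 78])

```text
t: 10.67
tool_pos: [0.6517, -0.0317, 0.1248]
orientation: [2.455, 1.953, 0.007]
force: [0.3, -0.4, 0.7]
opening: 0.0724
gripper_force: 0.0
```

```bash
python3 - <<'E'
from h import *
s=robot.read_state();print(s['t'],s['tool_pos'],s['force'],s['opening'])
cal=eyes.calibration('wrist');im=snap('wrist')
for n,z in(('shell_mid',.0345),('die_floor',.031),('slide_handle',.066)):
    for d in eyes.place_of('wrist',n)[:2]: print(n,round(d['conf'],2),d['xy'],onz('wrist',d['xy'],z,cal).round(4))
cv2.imwrite('pics/w4.png',cv2.resize(im[60:300,220:440,::-1],None,fx=2.5,fy=2.5,interpolation=cv2.INTER_CUBIC))
E
```

```text
10.6667 [ 0.65172327 -0.03166584  0.12483222] [ 0.34596968 -0.40963537  0.72370859] 0.07243330526463428
shell_mid 0.88 [319.0, 209.1] [ 0.6477 -0.0293  0.0345]
shell_mid 0.69 [98.2, 135.9] [0.4511 0.0929 0.0345]
slide_handle 0.63 [319.8, 89.0] [0.6705 0.0641 0.066 ]
```

View pics/w4.png

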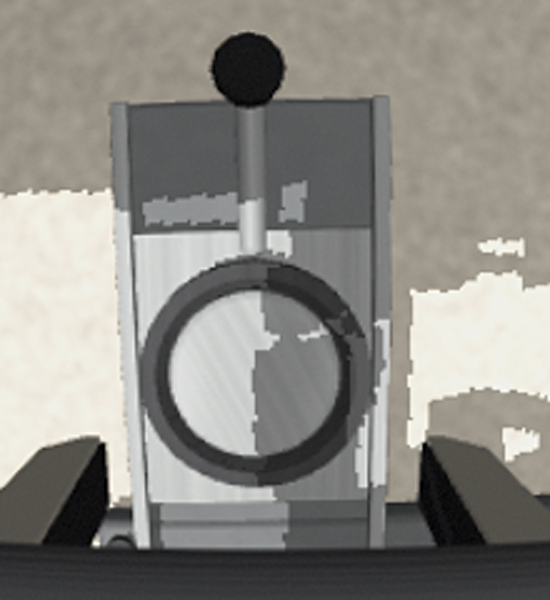

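The shell sits concentric in the die: centre about (254,372) in the crop, ring around it, handle top at (248,70). Next I go over the handle and tilt 18° so the wrist stays clear of the lever. Then I descend around the pin.

>>> apply_moves(steps=[0.8, 0, 0, 0, 0, 0, 78, 0.8, 0, 0, 0, 0, 0, 78, 0.8, 0, 0, 0, -1, 0, 78, 0, 0, 0, 0, -1, 0, 78, 0, 0, 0, 0, -1, 0, 78, 0.76, 0, -0.25, 0, 0, 0, 78, 0.2, 0, 0.6, 0, 0, 0, 78, 0.2, 0, 0.6, 0, 0, 0, 78, 0.2, 0, 0.6, 0, 0, 0, 78, 0.13, 0, 0.45, 0, 0, 0, 78, 0, 0, 0, 0, 0, 0, 78, 0, 0, 0, 0, 0, 0, 78])

```text
t: 11.87
tool_pos: [0.6692, 0.0616, 0.0476]
orientation: [2.289, 1.822, -0.368]
force: [0.5, 0.4, 0.8]
opening: 0.0724
gripper_force: 0.0
```

```bash
python3 - <<'E'
from h import *
for i in range(3):
    cal=eyes.calibration('wrist');im=snap('wrist','w5.png')
s=robot.read_state();print(s['t'],s['tool_pos'],s['force'],s['opening'],Ro.from_rotvec(s['orientation']).as_matrix().round(3))
for n,z in(('shell_mid',.0345),('die_floor',.031),('slide_handle',.066)):
    for d in eyes.place_of('wrist',n)[:2]: print(n,round(d['conf'],2),d['xy'],onz('wrist',d['xy'],z,cal).round(4))
E
```

```text
12.0167 [0.67183585 0.0620187  0.05123932] [ 0.67478869 -0.8548921  -0.4821831 ] 0.07265479539411356 [[ 0.215  0.974 -0.068]
 [ 0.927 -0.225 -0.301]
 [-0.308  0.002 -0.951]]
shell_mid 0.69 [9.8, 192.2] [0.41   0.1591 0.0345]
shell_mid 0.69 [62.1, 219.3] [0.4685 0.1178 0.0345]
slide_handle 0.6 [320.7, 262.2] [0.6702 0.0677 0.066 ]
```

>>> apply_moves(steps=[0.09, 0, 0.28, 0, 0, 0, 70, 0, 0, 0, 0, 0, 0, 50, 0, 0, 0, 0, 0, 0, 40, 0, 0, 0, 0, 0, 0, 30, 0, 0, 0, 0, 0, 0, 18, 0, 0, 0, 0, 0, 0, 15, 0, 0, 0, 0, 0, 0, 15, 0, 0, 0, 0, 0, 0, 15, 0, 0, 0, 0, 0, 0, 15], grip_force=12)

```text
t: 12.92
tool_pos: [0.6691, 0.0625, 0.0408]
orientation: [2.29, 1.821, -0.367]
force: [-3.0, -0.2, 6.8]
opening: 0.0187
gripper_force: 12.0
```

>>> apply_moves(steps=[0, 0, 0, 0, 0, 0, 32, -0.05, -0.03, -0.16, 0, 0, 0, 32, 0, 0, 0, 0, 0, 0, 32, 0, 0, 0, 0, 0, 0, 32, 0, 0, 0, 0, 0, 0, 15, 0, 0, 0, 0, 0, 0, 15, 0, 0, 0, 0, 0, 0, 15, 0, 0, 0, 0, 0, 0, 15])

```text
t: 13.58
tool_pos: [0.6692, 0.0625, 0.0458]
orientation: [2.289, 1.821, -0.364]
force: [-5.7, 1.5, 3.8]
opening: 0.0188
gripper_force: 12.0
```

>>> apply_moves(steps=[-0.1, -0.06, 0.03, 0, 0, 0, 15, -0.2, 0, 0.065, 0, 0, 0, 15, -0.33, 0, 0.107, 0, 0, 0, 15, -0.38, 0, 0.124, 0, 0, 0, 15, -0.38, 0, 0.124, 0, 0, 0, 15, -0.38, 0, 0.124, 0, 0, 0, 15, -0.38, 0, 0.124, 0, 0, 0, 15, -0.38, 0, 0.124, 0, 0, 0, 15, -0.38, 0, 0.124, 0, 0, 0, 15, -0.33, 0, 0.107, 0, 0, 0, 15, -0.2, 0, 0.065, 0, 0, 0, 15, -0.1, 0, 0.03, 0, 0, 0, 15])

```text
t: 14.58
tool_pos: [0.646, -0.0472, 0.0459]
orientation: [2.286, 1.818, -0.354]
force: [15.0, -0.8, -11.0]
opening: 0.0188
gripper_force: 12.0
```

>>> apply_moves(steps=[-0.1, 0, 0.03, 0, 0, 0, 15, -0.1, 0, 0.03, 0, 0, 0, 15, 0, 0, 0, 0, 0, 0, 15, 0, 0, 0, 0, 0, 0, 15])

```text
t: 14.92
tool_pos: [0.6447, -0.0531, 0.0459]
orientation: [2.285, 1.818, -0.354]
force: [16.0, -5.2, -12.1]
opening: 0.0186
gripper_force: 12.0
```

>>> apply_moves(steps=[0, 0, 0, 0, 0, 0, 34, 0, 0, 0, 0, 0, 0, 34, 0, 0, 0, 0, 0, 0, 34, 0, 0, 0, 0, 0, 0, 34, 0, 0, 0, 0, 0, 0, 34])

```text
t: 15.33
tool_pos: [0.6415, -0.0521, 0.0461]
orientation: [2.288, 1.82, -0.363]
force: [-0.5, -0.5, 0.3]
opening: 0.0316
gripper_force: 0.0
```

```bash
python3 - <<'E'
from h import *
a=[]
for i in range(3):
    cal=eyes.calibration('wrist');im=snap('wrist','w6.png');s=robot.read_state();print(s['t'],s['tool_pos'],s['force'],s['wrist_torque'],s['opening'])
for n,z in(('shell_mid',.0345),('die_floor',.031),('slide_handle',.066)):
    for d in eyes.place_of('wrist',n)[:2]: print(n,round(d['conf'],2),d['xy'],onz('wrist',d['xy'],z,cal).round(4))
sc=snap('scene')
for d in eyes.place_of('scene','lever_grip')[:2]: print(d, onz('scene',d['xy'],.286))
for d in eyes.place_of('scene','slide_handle')[:2]: print(d, onz('scene',d['xy'],.066))
cv2.imwrite('pics/c6.png',np.hstack([cv2.resize(sc[80:300,180:360,::-1],None,fx=2.5,fy=2.5,interpolation=cv2.INTER_CUBIC)[:550],cv2.resize(im[150:370,250:390,::-1],None,fx=2.5,fy=2.5)]))
E
```

```text
15.3833 [ 0.64157613 -0.05210378  0.04608705] [ 0.36278366 -0.12236556  0.42364749] [ 0.10206207 -0.00167213 -0.03175013] 0.03153059878462751
15.4333 [ 0.64159885 -0.0521105   0.04609911] [ 0.29263048 -0.20605415  0.18808136] [0.06916906 0.05663284 0.00429275] 0.031283960829970564
15.4833 [ 0.6416387  -0.05208943  0.04611075] [-0.59314495 -0.52896342 -0.13521633] [ 0.14260108  0.05178392 -0.04887429] 0.031560107282547135
shell_mid 0.71 [331.3, 331.3] [ 0.6247 -0.1468  0.0345]
shell_mid 0.65 [26.4, 104.5] [0.4693 0.0947 0.0345]
slide_handle 0.98 [332.9, 269.4] [ 0.6464 -0.0487  0.066 ]
{'xy': [272.2, 229.9], 'conf': 0.55} [ 0.65369072 -0.04368792  0.066     ]
```

View pics/c6.png

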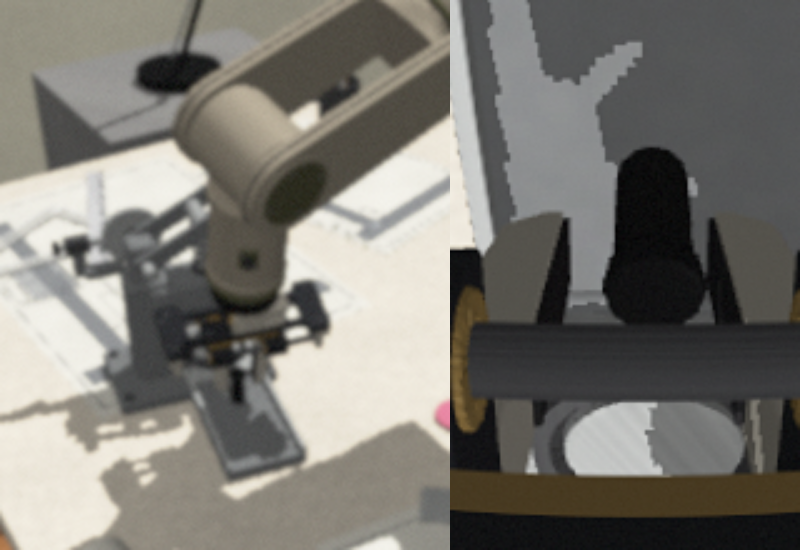

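The wrist crop shows the pin between the open fingers, sitting right of their centre, and the shell still seated in the ring beyond. The scene crop shows the arm clear of the lever. The handle has moved about 117 mm, so about 8 mm remain. I'll re-centre, grip and push it home.

>>> apply_moves(steps=[0, 0.13, 0, 0, 0, 0, 34, 0, 0, 0, 0, 0, 0, 34, 0, 0, 0, 0, 0, 0, 15, 0, 0, 0, 0, 0, 0, 15, 0, 0, 0, 0, 0, 0, 15, -0.1, 0, 0.03, 0, 0, 0, 15, -0.1, 0, 0.03, 0, 0, 0, 15, -0.1, 0, 0.03, 0, 0, 0, 15, 0, 0, 0, 0, 0, 0, 15, 0, 0, 0, 0, 0, 0, 15], grip_force=20)

```text
t: 16.62
tool_pos: [0.644, -0.0576, 0.0462]
orientation: [2.29, 1.825, -0.355]
force: [-1.3, 20.0, 2.8]
opening: 0.0188
gripper_force: 20.0
```

>>> apply_moves(steps=[-0.08, 0, 0.025, 0, 0, 0, 15, 0, 0, 0, 0, 0, 0, 15, 0, 0, 0, 0, 0, 0, 15, 0, 0, 0, 0, 0, 0, 15])

```text
t: 16.95
tool_pos: [0.6435, -0.0595, 0.0465]
orientation: [2.29, 1.826, -0.354]
force: [-2.1, 22.6, 3.8]
opening: 0.018
gripper_force: 20.0
```

The force builds to 22 N and the pin no longer moves, so the slide is at its stop. I release and lift away.

>>> apply_moves(steps=[0, 0, 0, 0, 0, 0, 40, 0, 0, 0, 0, 0, 0, 60, 0, 0, 0, 0, 0, 0, 60, 0, 0, -0.4, 0, 0, 0, 60, 0, 0, -0.8, 0, 0, 0, 60, 0, 0, -0.9, 0, 0, 0, 60, 0, 0, -0.9, 0, 0, 0, 60, 0, 0, -0.9, 0, 0, 0, 40, 0, 0, -0.9, 0, 0, 0, 20, 0, 0, -0.9, 0, 0, 0, 10, 0, 0, -0.9, 0, 0, 0, 0, 0, 0, -0.9, 0, 0, 0, 0])

```text
t: 17.95
tool_pos: [0.6584, 0.0032, 0.2627]
orientation: [2.289, 1.819, -0.362]
force: [0.7, 0.7, 0.5]
opening: 0.0269
gripper_force: 0.0
```

>>> apply_moves(steps=[0, 0, -0.9, 0, 0, 0, 0, 0, 0, -0.9, 0, 0, 0, 0, 0, 0, -0.9, 0, 0, 0, 0, 0, 0, -0.6, 0, 1, 0, 0, 0, 0, 0, 0, 1, 0, 0, 0, 0, 0, 0, 1, 0, 0, 0, 0, 0, 0, 0, 0, 0, 0, 0, 0, 0, 0, 0, 0])

```text
t: 18.62
tool_pos: [0.665, 0.0306, 0.3557]
orientation: [2.46, 1.95, -0.001]
force: [-0.1, -0.0, -1.0]
opening: 0.0007
gripper_force: 0.0
```

```bash
python3 - <<'E'
from h import *
s=robot.read_state();print(s['t'],s['tool_pos'],s['force'],s['opening'],Ro.from_rotvec(s['orientation']).as_matrix().round(3))
cal=eyes.calibration('wrist')
snap('wrist','w7.png');snap('top');snap('scene')
for c in('wrist','top','scene'):
    cc=cal if c=='wrist' else None
    for n,z in(('slide_handle',.066),('lever_grip',.286),('shell_mid',.0345)):
        for d in eyes.place_of(c,n)[:2]: print(c,n,round(d['conf'],2),np.round(d['xy'],1),onz(c,d['xy'],z,cc).round(4))
E
```

```text
18.6167 [0.66500248 0.0306297  0.35569787] [-0.14194467 -0.04680289 -0.9869288 ] 0.0006863647793023576 [[ 0.228  0.974  0.001]
 [ 0.974 -0.228 -0.002]
 [-0.002  0.001 -1.   ]]
wrist slide_handle 0.72 [326.2 228.7] [ 0.6488 -0.0493  0.066 ]
wrist shell_mid 0.85 [143.  148.5] [0.3657 0.154  0.0345]
wrist shell_mid 0.56 [184.1 163.6] [0.4394 0.105  0.0345]
top slide_handle 0.64 [370.1 175.7] [ 0.6518 -0.0574  0.066 ]
top slide_handle 0.29 [405.  192.1] [ 0.6105 -0.1447  0.066 ]
top shell_mid 0.76 [282.8 298.4] [0.3474 0.1579 0.0345]
top shell_mid 0.56 [403.  187.3] [ 0.6293 -0.1469  0.0345]
scene slide_handle 0.96 [276.6 227.8] [ 0.6378 -0.0456  0.066 ]
scene lever_grip 0.9 [297.  139.4] [ 0.5072 -0.1341  0.286 ]
scene lever_grip 0.42 [417.1 303.6] [0.6686 0.5377 0.286 ]
scene shell_mid 0.69 [366.  242.9] [0.4325 0.1267 0.0345]
scene shell_mid 0.53 [263.4 216.7] [ 0.6261 -0.1573  0.0345]
```

```bash
python3 - <<'E'
from h import *
cal=eyes.calibration('wrist')
im=cv2.imread('pics/w7.png');x0,y0,f=230,150,5
big=cv2.resize(im[y0:y0+120,x0:x0+160],None,fx=f,fy=f,interpolation=cv2.INTER_CUBIC)
ya=np.array([.213,.977,0])
for m,col in((.125,(0,0,255)),(.115,(0,255,0))):
    H=np.array([.672,.066,.066])-m*ya
    for a in np.linspace(0,6.28,60):
        p=(proj('wrist',H+.01*np.array([np.cos(a),np.sin(a),0]),cal)-[x0,y0]+.5)*f;cv2.circle(big,tuple(int(v) for v in p),1,col,-1)
cv2.imwrite('pics/c7.png',big)
E
```

```text
(no output)
```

View pics/c7.png

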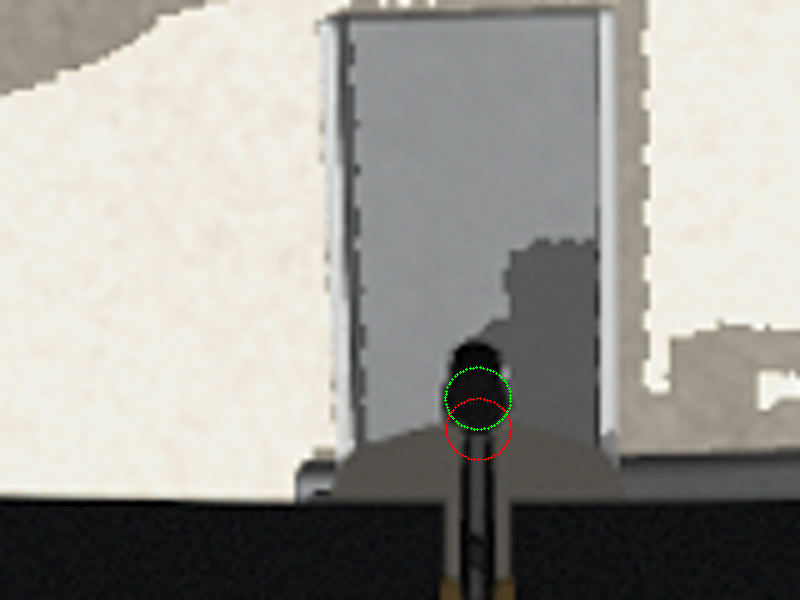

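```bash
python3 - <<'E'
from h import *
cal=eyes.calibration('wrist')
ya=np.array([.213,.977,0])
def f(X): return ((proj('wrist',X,cal)-[230,150]+.5)*5).round(0)
for m in(.105,.115,.125):
    H=np.array([.672,.066,0])-m*ya
    print(m,'base far edge',f(H+.009*ya+[0,0,.02]),'top far edge',f(H+.010*ya+[0,0,.066]))
# bed end, in w3-based coordinates, for reference: compare same feature in both images
print(-np.array(cal['R']).T@cal['t'])
im=cv2.imread('pics/w7.png').astype(int)
for c in(320,325,329): print(c,[int(v) for v in im[212:246,c].sum(1)//3])
for r in range(216,246,2): print(r,[int(v) for v in im[r,314:338].sum(1)//3])
E
```

```text
0.105 base far edge [477. 302.] top far edge [477. 336.]
0.115 base far edge [478. 331.] top far edge [478. 368.]
0.125 base far edge [478. 359.] top far edge [478. 399.]
[0.68010107 0.09835602 0.5190647 ]
320 [145, 145, 142, 142, 142, 143, 140, 126, 87, 92, 57, 28, 30, 28, 4, 15, 16, 15, 17, 16, 16, 10, 41, 70, 81, 79, 81, 80, 81, 82, 80, 80, 81, 81]
325 [145, 146, 146, 149, 132, 90, 41, 7, 8, 10, 9, 9, 11, 20, 19, 18, 19, 19, 19, 17, 15, 17, 20, 17, 22, 63, 63, 64, 64, 66, 69, 65, 65, 66]
329 [151, 130, 83, 87, 86, 89, 86, 77, 37, 39, 21, 4, 5, 7, 16, 15, 18, 20, 15, 18, 20, 15, 38, 61, 78, 72, 72, 74, 74, 72, 73, 72, 72, 72]
216 [144, 143, 141, 143, 143, 141, 142, 144, 145, 149, 151, 132, 96, 86, 87, 86, 88, 87, 90, 90, 90, 89, 89, 91]
218 [143, 143, 142, 141, 143, 145, 140, 131, 115, 64, 39, 41, 55, 69, 80, 86, 89, 89, 89, 88, 91, 90, 88, 89]
220 [143, 145, 144, 142, 146, 127, 87, 1, 7, 4, 12, 8, 8, 9, 5, 37, 74, 91, 88, 88, 89, 88, 88, 87]
222 [143, 144, 143, 145, 146, 112, 57, 7, 7, 11, 8, 9, 10, 3, 12, 21, 66, 89, 87, 88, 87, 87, 89, 88]
224 [141, 142, 142, 143, 148, 103, 30, 
[... 393 characters left out ...]
, 143, 147, 92, 45, 16, 15, 16, 15, 16, 15, 20, 14, 23, 20, 34, 61, 86, 88, 88, 87, 89, 86]
234 [138, 129, 125, 129, 96, 64, 41, 42, 36, 21, 15, 20, 16, 18, 21, 38, 72, 89, 83, 83, 84, 87, 87, 86]
236 [76, 77, 79, 78, 77, 80, 81, 77, 49, 21, 19, 22, 20, 23, 65, 78, 80, 78, 78, 79, 78, 79, 79, 78]
238 [80, 80, 79, 78, 79, 79, 81, 78, 58, 19, 51, 63, 56, 26, 44, 72, 82, 79, 79, 81, 81, 80, 79, 78]
240 [80, 80, 79, 80, 79, 80, 81, 75, 46, 18, 54, 64, 54, 10, 42, 74, 79, 81, 79, 78, 80, 81, 78, 81]
242 [79, 79, 79, 79, 79, 79, 80, 77, 48, 21, 55, 69, 54, 10, 40, 73, 82, 79, 79, 79, 78, 79, 80, 79]
244 [80, 80, 78, 80, 80, 78, 81, 76, 27, 13, 54, 65, 55, 8, 30, 72, 80, 79, 78, 79, 79, 80, 78, 78]
```

```bash
python3 - <<'E'
from h import *
c=eyes.calibration('wrist');s=robot.read_state()
Rt=Ro.from_rotvec(s['orientation']).as_matrix();R=np.array(c['R']);C=-R.T@c['t']
A=R@Rt; o=Rt.T@(C-s['tool_pos'])
R3=np.array([[.225,.974,-.001],[.974,-.225,0],[0,-.001,-1]])
Rn=A@R3.T;Cn=np.array([.64714,-.02923,.11946])+R3@o
c3=dict(K=c['K'],R=Rn,t=-Rn@Cn)
ya=np.array([.213,.977,0])
for nm,cc in(('w3',c3),('w7',c)):
    im=cv2.imread(f'pics/{nm}.png');g=im.sum(2)//3
    r0=(70,110,300,355) if nm=='w3' else (224,240,312,340)
    sub=g[r0[0]:r0[1],r0[2]:r0[3]]
    m=(sub>13)&(sub<25) if nm=='w7' else sub<25
    ys,xs=np.nonzero(m);print(nm,'blob rows',ys.min()+r0[0],ys.max()+r0[0],'cols',xs.min()+r0[2],xs.max()+r0[2],xs.mean()+r0[2],ys.mean()+r0[0])
    col=300 if nm=='w3' else 325
    print('bed-end col',g[92:112,col].tolist() if nm=='w3' else g[144:162,col].tolist())
for nm,cc,h,b in(('w3',c3,(327,87),(327,101.5)),('w7',c,(325.3,230.8),(325.3,152.5))):
    H=onz('wrist',h,.066,cc);B=onz('wrist',b,.03,cc);print(nm,H.round(4),B.round(4),'bed-end minus handle',((B-H)@ya).round(4))
E
```

```text
w3 blob rows 74 103 cols 312 340 326.1026058631922 88.42508143322476
bed-end col [140, 142, 142, 146, 146, 145, 147, 148, 140, 93, 72, 81, 88, 89, 89, 88, 88, 90, 88, 88]
w7 blob rows 225 239 cols 319 330 324.81904761904764 230.2
bed-end col [233, 234, 234, 233, 235, 236, 153, 131, 94, 106, 141, 147, 144, 145, 147, 146, 147, 148]
w3 [0.6702 0.0661 0.066 ] [0.6689 0.0593 0.03  ] bed-end minus handle -0.0069
w7 [ 0.6472 -0.0488  0.066 ] [0.6737 0.0654 0.03  ] bed-end minus handle 0.1172
```

Measured against the bed end in both wrist pictures, the handle has travelled about 124 mm. In this crop the pin top is at about (476,402), partly hidden by the fingers. With the 22 N reading, the slide is home, so I go above the lever grip.

>>> apply_moves(steps=[-0.7, -0.43, 0, 0, 0, 0, 0, -0.7, -0.43, 0, 0, 0, 0, 0, -0.7, -0.43, 0, 0, 0, 0, 0, -0.7, -0.43, 0, 0, 0, 0, 0, -0.7, -0.43, 0, 0, 0, 0, 0, -0.7, -0.43, 0, 0, 0, 0, 0, -0.7, -0.43, 0, 0, 0, 0, 0, -0.7, -0.43, 0, 0, 0, 0, 0, -0.7, -0.43, 0, 0, 0, 0, 0, 0, 0, 0, 0, 0, 0, 0, 0, 0, 0, 0, 0, 0, 0, 0, 0, 0, 0, 0, 0, 0], grip_force=30)

```text
t: 20.22
tool_pos: [0.51, -0.1249, 0.3546]
orientation: [2.459, 1.955, 0.001]
force: [0.5, 0.4, -0.1]
opening: 0.0003
gripper_force: 0.0
```

```bash
python3 - <<'E'
from h import *
s=robot.read_state();print(s['t'],s['tool_pos'],s['force'],s['opening'],s['q'])
cal=eyes.calibration('wrist');snap('wrist','w8.png');snap('scene')
for c in('wrist','scene'):
    cc=cal if c=='wrist' else None
    for d in eyes.place_of(c,'lever_grip')[:2]+eyes.search_frame(c,'lever_grip')[:2]:
        p=d.get('xy') or [d['rect'][0]+d['rect'][2]/2,d['rect'][1]+d['rect'][3]/2];print(c,d,onz(c,p,.286,cc).round(4))
E
```

```text
20.2167 [ 0.50998106 -0.12486481  0.35464945] [ 0.52771908  0.42294565 -0.13395951] 0.0002952584142145331 [-3.38048881e-01 -8.83157536e-02  1.46492848e+00  3.66632222e-04
  1.76445494e+00 -1.10696756e-01]
wrist {'xy': [325.0, 219.5], 'conf': 0.73} [ 0.5097 -0.1264  0.286 ]
scene {'xy': [296.4, 140.7], 'conf': 0.56} [ 0.5133 -0.1275  0.286 ]
scene {'rect': [219.5, 128.8, 89.6, 57.5], 'conf': 0.66} [ 0.642 -0.086  0.286]
```

>>> apply_moves(steps=[0, -0.05, 0.6, 0, 0, 0, 0, 0, 0, 0.6, 0, 0, 0, 0, 0, 0, 0.4, 0, 0, 0, 0, 0, 0, 0.2, 0, 0, 0, 0, 0, 0, 0.1, 0, 0, 0, 0, 0, 0, 0, 0, 0, 0, 0, 0, 0, 0, 0, 0, 0, 0])

```text
t: 21.1
tool_pos: [0.5082, -0.1244, 0.2988]
orientation: [2.458, 1.956, 0.001]
force: [-3.5, 2.9, 8.2]
opening: 0.0007
gripper_force: 3.9
```

>>> apply_moves(steps=[0, -0.08, 0.2, 0, 0, 0, 0, 0, -0.1, 0.25, 0, 0, 0, 0, 0, -0.1, 0.25, 0, 0, 0, 0, 0, -0.09, 0.25, 0, 0, 0, 0, 0, -0.08, 0.25, 0, 0, 0, 0, 0, 0, 0, 0, 0, 0, 0, 0, 0, 0, 0, 0, 0, 0])

```text
t: 21.68
tool_pos: [0.4945, -0.1215, 0.2627]
orientation: [-2.458, -1.956, 0.001]
force: [-7.4, 2.8, 9.4]
opening: 0.0005
gripper_force: 4.7
```

>>> apply_moves(steps=[0, -0.1, 0.25, 0, 0, 0, 0, 0, -0.08, 0.25, 0, 0, 0, 0, 0, -0.06, 0.25, 0, 0, 0, 0, 0, -0.06, 0.25, 0, 0, 0, 0, 0, -0.05, 0.25, 0, 0, 0, 0, 0, -0.05, 0.25, 0, 0, 0, 0, 0, -0.03, 0.25, 0, 0, 0, 0, 0, 0, 0, 0, 0, 0, 0, 0, 0, 0, 0, 0, 0, 0])

```text
t: 22.43
tool_pos: [0.4837, -0.1192, 0.2107]
orientation: [2.456, 1.954, 0.003]
force: [-0.2, -0.4, 7.6]
opening: 0.0008
gripper_force: 3.7
```

>>> apply_moves(steps=[0, -0.02, 0.2, 0, 0, 0, 0, 0, 0, 0.2, 0, 0, 0, 0, 0, 0, 0.2, 0, 0, 0, 0, 0, 0, 0.2, 0, 0, 0, 0, 0, 0, 0.15, 0, 0, 0, 0, 0, 0, 0.1, 0, 0, 0, 0, 0, 0, 0, 0, 0, 0, 0, 0, 0, 0, 0, 0, 0, 0])

```text
t: 23.1
tool_pos: [0.4831, -0.1191, 0.1806]
orientation: [2.456, 1.954, 0.002]
force: [-6.6, 1.3, 15.9]
opening: 0.0005
gripper_force: 8.1
```

>>> apply_moves(steps=[0, 0, 0.1, 0, 0, 0, 0, 0, 0, 0.05, 0, 0, 0, 0, 0, 0, 0, 0, 0, 0, 0, 0, 0, 0, 0, 0, 0, 0, 0, 0, 0, 0, 0, 0, 0])

```text
t: 23.52
tool_pos: [0.4833, -0.1192, 0.18]
orientation: [2.455, 1.953, 0.003]
force: [-21.2, 6.0, 43.5]
opening: 0.0005
gripper_force: 22.1
```

The force climbs with no further motion, so the lever is at its stop. I ease back to a moderate hold.

>>> apply_moves(steps=[0, -0.03, -0.06, 0, 0, 0, 0, 0, 0, 0, 0, 0, 0, 0, 0, 0, 0, 0, 0, 0, 0, 0, 0, 0, 0, 0, 0, 0, 0, 0, 0, 0, 0, 0, 0, 0, 0, 0, 0, 0, 0, 0])

```text
t: 24.02
tool_pos: [0.4831, -0.1191, 0.1802]
orientation: [2.454, 1.953, 0.005]
force: [-10.4, 2.9, 28.4]
opening: 0.0006
gripper_force: 14.6
```

```bash
python3 - <<'E'
from h import *
cam=[]
for i in range(4):
    s=robot.read_state();print(s['t'],s['tool_pos'].round(4),s['force'].round(1));eyes.read_camera('scene')
for n,z in(('slide_handle',.066),('lever_grip',.167),('pawl',.19)):
    for d in eyes.place_of('scene',n)[:2]: print(n,d,onz('scene',d['xy'],z).round(4))
E
```

```text
24.0167 [ 0.4831 -0.1191  0.1802] [-10.4   2.9  28.4]
24.0667 [ 0.4831 -0.1191  0.1802] [-9.9  2.8 28.6]
24.1167 [ 0.4831 -0.1191  0.1802] [-9.8  2.7 28.6]
24.1667 [ 0.4831 -0.1191  0.1802] [-11.2   3.3  29.3]
slide_handle {'xy': [274.1, 227.7], 'conf': 0.67} [ 0.6438 -0.0501  0.066 ]
slide_handle {'xy': [265.2, 228.0], 'conf': 0.34} [ 0.6668 -0.0633  0.066 ]
lever_grip {'xy': [303.7, 175.0], 'conf': 0.8} [ 0.4954 -0.1185  0.167 ]Traceback (most recent call last):
  File "<stdin>", line 6, in <module>
ValueError: it knows: die_floor, lever_grip, lever_pivot, pad, paperweight, press, shell_mid, slide_handle, small_shell, square_shell
```

The hold is steady at 28 N with the lever at its stop height, so I hand the job in.

```bash
python3 -c "
from h import *
print(robot.close_job())"
```

```text
the job is handed in; nothing more can be done
None
```

I handed the job in with the large round shell in the die, the slide pushed in to its stop, and the lever held at its stop with about 28 N. No verdict came back. The pawl's click and the pad's force on the shell I inferred from the lever's stop height, not measured.

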